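Load and latch the drill jig

TASK

Get the drill jig ready for the drill press, pushing with the fingertips only: push the steel blank along its channel until its end is hard against the stop, push the raised leaf over and down until it lies flat on the jig, then push the latch pin round until the latch lies fully across the leaf's edge. Do not pick up or lift the blank, and leave the spare blank, the centre punch and the roll of tape where they lie.

Things in the scene. Friction and masses are not known exactly. Their poses are not given: they have to be found in the camera images.
- jig: Leaf drill jig bolted to the table: steel base plate 138 x 148 x 14 mm (x -72 to 66, y -78 to 70 mm) with a channel, a hinged leaf and a swing latch on it. Origin on the table under the channel. +x: from the latch side to the hinge side; +y: along the channel to its end stop; +z up. The plate is flat and clear on the -y side of the channel, apart from bolt heads at its corners.
- stop_face (a point): Middle of the face of the channel's end stop, 32 mm above the table, at x = 0, y = 45 mm in the jig's frame. The channel runs from here to the jig's -y: its floor, 12 mm above the plate (z = 26 mm), ends at y = -33 mm; on each side a rail 14 mm wide, y -25 to 55 mm, top at z = 39.5 mm; 22 mm between the rails. Its -y end is open.
- blank_mid (a point): Centre of the steel blank, a plain loose bar 20 x 85 x 12 mm lying in the channel, long side (its y) along it, z = 26 to 38 mm, its -y end sticking out over the plate. It starts 12 to 27 mm short of the stop. Home, its centre is at y = 2.5 mm and its -y end at y = -40 mm in the jig's frame. It slides with ordinary friction (under 2 N).
- leaf (a joint): Leaf angle, rad: 0 = shut, flat over the channel; starts raised at 1.4 to 1.7 (about upright); limit 1.9. Stiff hinge: it stays where left, about 3 N at its free edge moves it. Push it over from behind (the jig's +x side), then down from above. A bevelled keeper lug under it drops behind the blank's -y end with 2.5 mm to spare, so it shuts only when the blank is home.
- leaf_hinge (a point): Middle of the leaf's hinge axis, which runs along the jig's y, at x = 52 mm, z = 44 mm in the jig's frame. The leaf is a steel plate 8 mm thick (axis half-way through it), 104 mm wide along the hinge; shut, it reaches from here to the jig's -x with its top at z = 48 mm.
- leaf_edge (a point): Middle of the leaf's free edge, 88 mm from the hinge axis, half-way through its thickness. On the leaf's upper (back) face two drill bushes, 17 mm wide, stand 3.5 mm proud 52 mm from the hinge axis, 22 mm to the -y and 26 mm to the +y side of the middle; the rest is flat but for small screw heads 2 mm high.
- latch (a joint): Angle of the swing latch, rad: 0 = closed at its stop (jaw to the jig's +x, across the edge of the shut leaf; tail with the pin to -x). Starts open at 1.15 to 1.4, jaw towards -y, tail towards +y; limit 1.5. It turns about an upright axis at x = -60 mm, y = 0 in the jig's frame, stays where it is left; about 1 N on the pin moves it.
- latch_pin (a point): The black upright pin on the latch's tail, 12 mm in diameter, 32 mm from the latch's axis. This point is half-way up it, 67.5 mm above the table; it stands from z = 55.5 to 79.5 mm. At latch angle q it is at x = -60 - 32 cos q, y = 32 sin q mm in the jig's frame.
- spare_mid (a point): Centre of the spare steel blank, 20 x 85 x 12 mm, lying on the table on the +y side of the jig. Leave it.
- punch_mid (a point): Middle of the steel centre punch, 12 mm thick, 118 mm long, lying on the table on the latch side of the jig. Leave it.
- tape_mid (a point): Centre of a small roll of black tape, 62 mm across, 19 mm high, lying flat on the table near the jig. Leave it.
Not all that is in view belongs to the job. Leave any brown, orange or turquoise look-alike of the part that bears blank_mid alone.

How it is judged:
By the outcome, as a careful person would: the job done as asked, in the order asked, and still so for the second after the job is handed in, with the robot touching nothing.
It also fails if it takes over 56 s, if anything falls off the work surface, if the arm or the gripper's body presses on something with over 40 N, if the wrist force passes 120 N, or if a joint passes its speed limit or range.

ROBOT

A 7-joint arm with a two-finger parallel gripper is mounted at the origin on the work surface; the furniture and walls round the work are solid. World frame = base frame: x ahead of the robot, y to its left, z up, the work surface at z = 0. Lengths are in mm, angles in rad, forces in N, time in s.
With the tool pointing down it reaches from about 425 to 875 mm from the base axis. Payload 8.4 kg.
Tool frame: the origin (TCP) lies midway between the tips of the shut fingers; the grasp point (between the pads) lies 19 mm behind it; y points along the fingers, x is the direction in which the jaws open and shut, and the axes are right-handed (so a half turn about y gives the same grasp; the last joint's range is limited). The gripper opens to 85 mm and grips with 20 to 120 N. Pads are 22 mm wide; open, the fingers measure 114 mm over their backs; the gripper's body (76 mm by 85 mm) begins 54 mm behind the grasp point. The pads swing forward as they close: fully open they stand 13 mm farther back than shut.
Start: joints at [-1.33, 0.333, 0.04, 1.465, -0.013, 1.343, -0.059], TCP at [216.644, 612.804, 231.308] pointing down, gripper open.
Joint ranges: [-2.58, 2.58], [-0.38, 2.09], [-1.3, 1.39], [0.25, 2.4], [-1.5, 4.64], [0.08, 2.09], [-2.65, 2.65]. Speed limits (rad/s): [2.22, 2.22, 2.79, 2.79, 3.14, 3.14, 3.14].

INTERFACE

Orientations are given as [roll, pitch, yaw] about the fixed x, y, z axes, in that order (R = Rz(yaw) Ry(pitch) Rx(roll)).
In Python, from workcell import * gives the robot as it stands.
- The arm moves only by the tool jog_arm, never from a script. Its argument "commands" is a list of rows, each a list of 7 numbers: the finger opening in m, from 0 to 0.0854, then the shift along the tool's x, y, z in m, then the turn, a rotation vector about the tool's x, y, z in degrees. In form: [[fingers, x, y, z, ax, ay, az], ...]. A call has 1 to 8 rows; each row is the pose to reach, as a shift and turn from the pose commanded when the call began, along the tool's axes at that moment; what a row does not reach only later rows make up. A row lasts 1/8 s, in which the tool goes at most 62.5 mm and 10.7 degrees, less where a joint would pass 70% of its speed; a pose out of reach is approached as far as the arm can. A call with a gripper value outside its range is refused whole. The fingers move at their own pace and stop on an object; "squeeze" is the grip in N (left out, the last holds). Time passes only in rows, so rows that repeat a pose let the fingers close. It gives the time, the measured TCP pose, the force and the opening at its end, in the units of the state.
- observe(): the state, without advancing time (a new reading comes with each control period).
- get_image(name): name is "side" or "top" or "wrist"; returns the picture (400x640x3 uint8, blue, green, red); there is no depth.
- get_calibration(name): a dict with "camera_matrix" (3x3 intrinsics, pixels), "camera_from_world" (4x4, takes a point from world to camera coordinates). Camera axes: x right, y down, z forward; pixel columns grow to the right and rows downward; lengths in mm; the calibration is good to about 2 mm. A picture is of the moment at which its call begins: read the wrist's pose just before it. get_calibration takes no time and is no camera call; for the wrist camera it gives the pose at the moment of the call.
- close_job(): hands the job in, once; it reports no verdict.
The state is a dict: "time": time; "joint_pos": joint angles; "qvel": joint speeds; "joint_torque": joint torques, N m; "tool_pos": TCP position; "ee_rot": TCP orientation; "wrist_force": force on the tool from outside, world axes, zero at the start; "torque": the same for the moment, N m; "gripper_width": opening from 0.0 (shut) to 1.0 (fully open).
Only numpy, scipy, OpenCV 4.12 (cv2) and the standard library are available. Lean on these libraries where they do the work, as an engineer would, in place of code of your own. Each camera call takes 0.05 s, during which the arm holds its last target.

## Working session

There is one attempt and no reset: what is moved stays moved. The work goes in short steps, Python scripts to look and compute and a tool call to move; the robot and the scene stay as the last step left them, time stands still between calls to the robot, and variables do not carry over. Pictures are saved under pics/ and viewed, and the job is handed in when it is done.

Besides the shell and the picture viewer there is one more tool, called after "Emit:" in YAML: its name, and indented under it one key for each argument. jog_arm: Moves the arm, as the interface text tells. Its arguments: {"type":"object","properties":{"commands":{"type":"array"},"squeeze":{"type":"number"}},"required":["commands"]}

```bash
mkdir -p pics; ls
python3 - <<'E'
from workcell import *
import cv2
s=observe();print(s)
for n in("top","side"):
    im=get_image(n);cv2.imwrite(f"pics/{n}0.png",im)
    c=get_calibration(n);print(n,c)
E
```

```text
pics
{'time': 0.0, 'joint_pos': array([-1.33018868,  0.33389233,  0.03986412,  1.46630388, -0.01343099,
        1.3432911 , -0.058458  ]), 'qvel': array([ 2.98775043e-05,  1.59202393e-03,  2.81012424e-04,  3.10929307e-04,
       -4.57697749e-04, -1.10050230e-03, -2.61413938e-03]), 'joint_torque': array([ 2.75671737e-04, -6.58547330e+01,  1.36596143e+00, -4.05552971e+01,
        1.69436523e-02,  1.24144010e-02,  4.80530900e-05]), 'tool_pos': array([216.50439103, 612.38556876, 230.41716484]), 'ee_rot': array([-1.57087288,  0.00162706,  1.23101509]), 'wrist_force': array([-1.01098885,  0.06748419,  0.12337269]), 'torque': array([-0.03854021,  0.00665648, -0.01027189]), 'gripper_width': 1.0011495527749013}
top {'camera_matrix': array([[432.31062595,   0.        , 314.2496893 ],
       [  0.        , 432.31062595, 205.34481983],
       [  0.        ,   0.        ,   1.        ]]), 'camera_from_world': array([[-4.47029519e-03, -9.99930291e-01, -1.09283948e-02,
         1.76617412e+02],
       [-9.84492478e-01,  6.31730217e-03, -1.75313011e-01,
         5.67130917e+02],
       [ 1.75369828e-01,  9.97522161e-03, -9.84452090e-01,
         9.24600951e+02],
       [ 0.00000000e+00,  0.00000000e+00,  0.00000000e+00,
         1.00000000e+00]])}
side {'camera_matrix': array([[474.17143697,   0.        , 321.76568866],
       [  0.        , 474.17143697, 201.90150913],
       [  0.        ,   0.        ,   1.        ]]), 'camera_from_world': array([[ 9.87108389e-01, -1.59964257e-01, -5.33530418e-03,
        -5.52456632e+02],
       [-8.96212432e-02, -5.24802126e-01, -8.46493214e-01,
         2.08733952e+02],
       [ 1.32608679e-01,  8.36058709e-01, -5.32372776e-01,
         7.18793526e+02],
       [ 0.00000000e+00,  0.00000000e+00,  0.00000000e+00,
         1.00000000e+00]])}
```

View pics/top0.png

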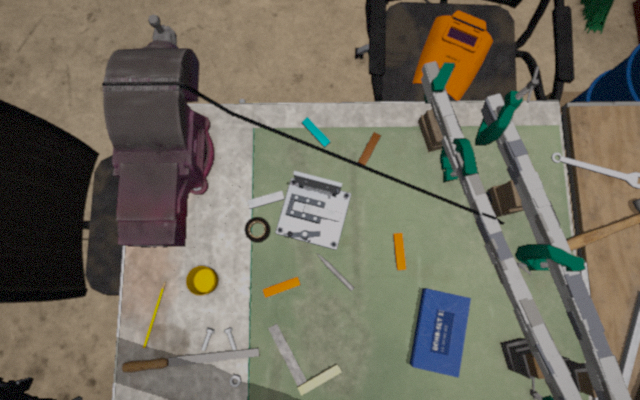

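View pics/side0.png

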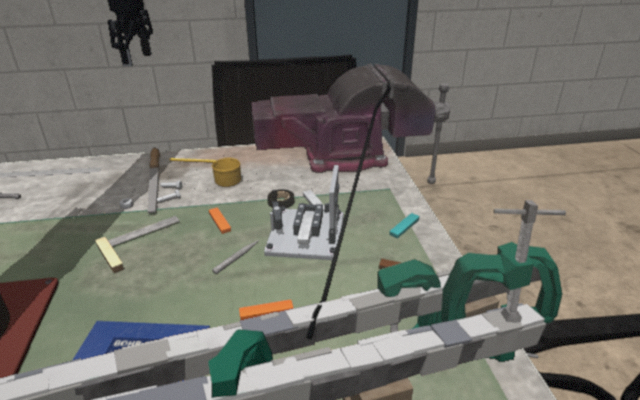

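Run:
```python
import cv2
a=cv2.imread('pics/top0.png')[155:265,235:375];cv2.imwrite('pics/topc.png',cv2.resize(a,None,fx=5.4,fy=5.4,interpolation=cv2.INTER_CUBIC))
a=cv2.imread('pics/side0.png')[155:270,250:370];cv2.imwrite('pics/sidec.png',cv2.resize(a,None,fx=5.2,fy=5.2,interpolation=cv2.INTER_CUBIC))
```

```text
(no output)
```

View pics/topc.png

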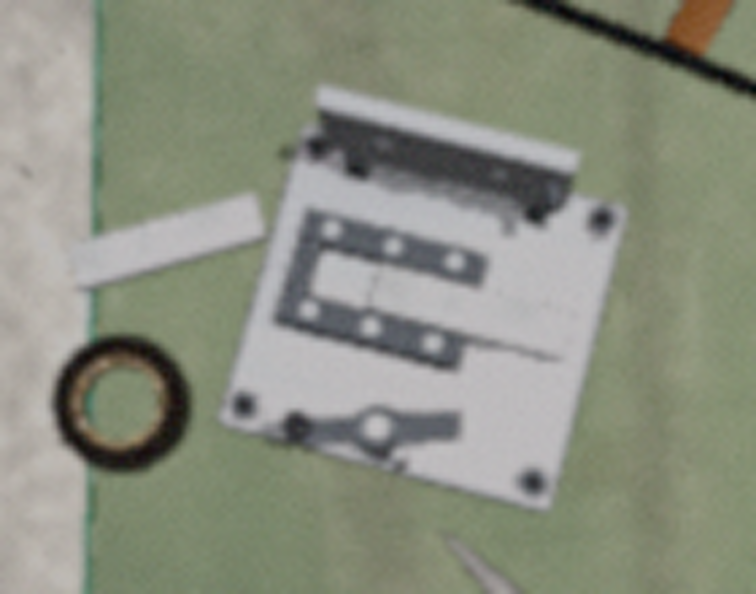

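View pics/sidec.png

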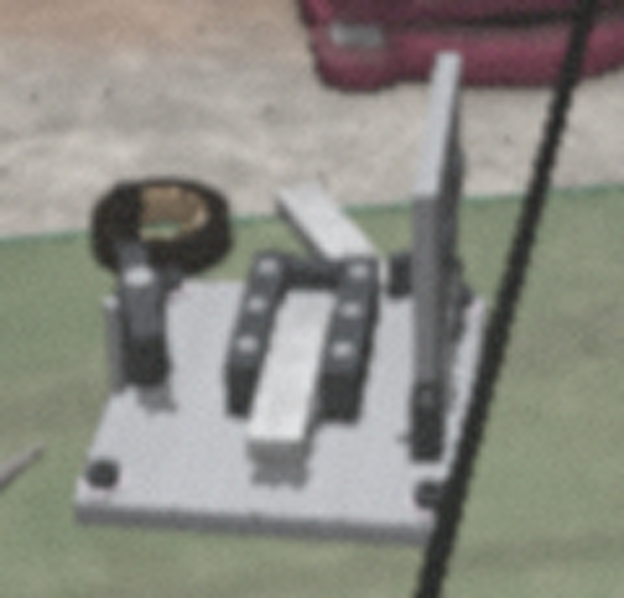

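```bash
cat > h.py <<'E'
import numpy as np, json
CAL={}
def cal(n):
    if n not in CAL:
        from workcell import get_calibration
        CAL[n]=get_calibration(n)
    return CAL[n]
def ray(c,uv):
    K=c['camera_matrix'];T=c['camera_from_world'];R=T[:3,:3];o=-R.T@T[:3,3]
    d=R.T@np.linalg.inv(K)@np.array([uv[0],uv[1],1.]);return o,d/np.linalg.norm(d)
def onz(c,uv,z):
    o,d=ray(c,uv);return o+d*(z-o[2])/d[2]
def proj(c,p):
    T=c['camera_from_world'];q=T[:3,:3]@np.array(p,float)+T[:3,3];q=c['camera_matrix']@q;return q[:2]/q[2]
def tri(c1,u1,c2,u2):
    o1,d1=ray(c1,u1);o2,d2=ray(c2,u2)
    A=np.array([d1,-d2]).T;t=np.linalg.lstsq(A,o2-o1,rcond=None)[0]
    a=o1+t[0]*d1;b=o2+t[1]*d2;return (a+b)/2,np.linalg.norm(a-b)
def fit2d(J,W):
    J=np.array(J,float)[:,:2];W=np.array(W)[:,:2];jm=J.mean(0);wm=W.mean(0)
    H=(J-jm).T@(W-wm);th=np.arctan2(H[0,1]-H[1,0],H[0,0]+H[1,1])
    R=np.array([[np.cos(th),-np.sin(th)],[np.sin(th),np.cos(th)]]);t=wm-R@jm
    return th,t,np.linalg.norm(J@R.T+t-W,axis=1)
E
python3 - <<'E'
from h import *
t=cal('top');s=cal('side')
f=lambda x,y:(235+(x+.5)/5.4-.5,155+(y+.5)/5.4-.5)
J=[(66,-78),(-72,-78),(-72,70)]
W=[onz(t,f(*p),14) for p in [(628,207),(549,510),(220,425)]]
print(fit2d(J,W),np.round(W,1))
g=lambda x,y:(250+(x+.5)/5.2-.5,155+(y+.5)/5.2-.5)
J2=[(66,-78),(-72,-78)]
W2=[onz(s,g(*p),14) for p in [(435,525),(77,510)]];print(np.round(W2,1))
# cable: top line 2 pts; intersect side line points
L=[(200,95),(250,121),(300,142),(350,160),(400,178),(450,196),(490,212)]
S=[(383,95),(375,130),(366,165),(352,205),(338,245),(325,290),(313,330)]
# find match: for each top point, project ray to side at varying z, find crossing of polyline
for p in L:
    best=min(((abs(q[0]-np.interp(q[1],[a[1] for a in S],[a[0] for a in S])),z,q) for z in range(0,700,2) for q in [proj(s,onz(t,p,z))] if 90<q[1]<335),default=None,key=lambda a:a[0])
    if best: print(p,np.round(onz(t,p,best[1])),np.round(best[0],1),np.round(best[2]))
E
```

```text
(np.float64(-0.2616140025196544), array([561.01929506, 179.53898255]), array([0.87442894, 1.29759553, 1.31304009])) [[603.8  87.5  14. ]
 [472.2 123.7  14. ]
 [509.4 264.5  14. ]]
[[595.1  87.4  14. ]
 [471.9 116.8  14. ]]
(200, 95) [764. 398. 208.] 1.1 [384.  91.]
(250, 121) [724. 303. 170.] 0.0 [376. 125.]
(300, 142) [683. 201. 154.] 0.2 [369. 155.]
(350, 160) [643.  99. 158.] 0.0 [360. 181.]
(400, 178) [603.  -0. 164.] 0.2 [350. 213.]
(450, 196) [564. -96. 170.] 0.2 [336. 251.]
(490, 212) [ 532. -175.  164.] 0.3 [322. 299.]
```

```bash
cat >> h.py <<'E'
TH=-0.2616; T0=np.array([561.0,179.5])
def w2j(p,th=None,t=None):
    th=TH if th is None else th; t=T0 if t is None else t
    c,s=np.cos(th),np.sin(th);d=np.array(p[:2])-t
    return np.array([c*d[0]+s*d[1],-s*d[0]+c*d[1],*p[2:3]])
def j2w(p,th=None,t=None):
    th=TH if th is None else th; t=T0 if t is None else t
    c,s=np.cos(th),np.sin(th)
    return np.array([c*p[0]-s*p[1]+t[0],s*p[0]+c*p[1]+t[1],*p[2:3]])
E
python3 - <<'E'
from h import *
t=cal('top');s=cal('side')
f=lambda x,y:(235+(x+.5)/5.4-.5,155+(y+.5)/5.4-.5)
g=lambda x,y:(250+(x+.5)/5.2-.5,155+(y+.5)/5.2-.5)
for a,b in [((577,166),(426,192)),((318,99),(449,57))]:
    p,e=tri(t,f(*a),s,g(*b));print(np.round(p,1),round(e,1),np.round(w2j(p),1))
print('pin top',w2j(onz(t,f(297,425),79.5)))
print('stop', w2j(onz(t,f(318,275),39)), 'rail ends',w2j(onz(t,f(482,270),39.5)),w2j(onz(t,f(460,357),39.5)))
print('side blank end top',[w2j(onz(s,g(*p),38)) for p in [(249,437),(306,440)]])
for n,p in dict(v1=(120,245),v2=(185,245),v3=(205,190),v4=(185,50)).items(): print(n,onz(t,p,0),onz(t,p,150))
print(tri(t,(113,62),s,(340,80)))
E
```

```text
[595.9 115.9 132.8] 0.9 [ 50.2 -52.4 132.8]
[623.3 216.1 129.4] 0.6 [ 50.7  51.5 129.4]
pin top [-69.40499198  30.52988132  79.5       ]
stop [-1.94518029 42.58641191 39.        ] rail ends [ 17.57141921 -24.0675031   39.5       ] [-20.72633466 -24.43012374  39.5       ]
side blank end top [array([-10.10190256, -67.15929217,  38.        ]), array([ 10.08645367, -67.03012634,  38.        ])]
v1 [ 4.85446663e+02  6.31022233e+02 -1.13686838e-13] [472.32836665 561.741126   150.        ]
v2 [484.61912042 477.74997552   0.        ] [471.62353466 431.19650042 150.        ]
v3 [616.25049249 435.95981126   0.        ] [583.73624484 395.60309666 150.        ]
v4 [981.40468905 501.64912274   0.        ] [894.74437279 451.55181636 150.        ]
(array([756.22385945, 558.13170222, 215.82094007]), np.float64(133.418566414196))
```

```bash
cat >> h.py <<'E'
from scipy.spatial.transform import Rotation as Ro
def state(cmd=None):
    from workcell import observe
    s=observe();p=s['tool_pos'];print('t',round(s['time'],2),'tcp',np.round(p,1),'jig',np.round(w2j(p),1),'rot',np.round(s['ee_rot'],3),'F',np.round(s['wrist_force'],1),'Fj',np.round(w2j(s['wrist_force'][:2]+T0),1),'w',round(s['gripper_width'],2))
    return s
def go(s,targets,rot=None,base=None):
    """targets world points; rot desired rpy; base=(pos,rpy) commanded"""
    p0,r0=(s['tool_pos'],s['ee_rot']) if base is None else base
    R0=Ro.from_euler('xyz',r0);
    rv=np.zeros(3) if rot is None else (R0.inv()*Ro.from_euler('xyz',rot)).as_rotvec(degrees=True)
    for w in targets: print('shift',np.round(R0.inv().apply(np.array(w)-p0)/1000,4),'rv',np.round(rv,2), 'd',round(np.linalg.norm(np.array(w)-p0)))
YAW=np.pi/2+TH
E
python3 - <<'E'
from h import *
s=state()
go(s,[(330,320,230),(420,200,220),j2w((-4,-100,200)),j2w((-4,-100,60))],(-np.pi/2,0,YAW),base=(np.array([216.644,612.804,231.308]),np.array([-np.pi/2,0,1.231])))
print(j2w((-4,-100,200)))
E
```

```text
t 0.1 tcp [216.6 612.4 230.5] jig [-444.7  329.1  230.5] rot [-1.571e+00  1.000e-03  1.231e+00] F [ 1.  -0.4 -0.1] Fj [ 1.  -0.1] w 1.0
shift [-0.2383  0.0013 -0.2045] rv [ 0.   -4.48  0.  ] d 314
shift [-0.3214  0.0113 -0.3293] rv [ 0.   -4.48  0.  ] d 460
shift [-0.3938  0.0313 -0.4729] rv [ 0.   -4.48  0.  ] d 616
shift [-0.3938  0.1713 -0.4729] rv [ 0.   -4.48  0.  ] d 639
[531.27344574  83.93676454 200.        ]
```

Emit:
jog_arm:
  commands:
    - [0.0,-0.045,0,-0.04,0,-1,0]
    - [0.0,-0.09,0,-0.08,0,-2,0]
    - [0.0,-0.14,0,-0.12,0,-3,0]
    - [0.0,-0.185,0,-0.16,0,-4.5,0]
    - [0.0,-0.238,0,-0.205,0,-4.5,0]
    - [0.0,-0.265,0.004,-0.25,0,-4.5,0]
    - [0.0,-0.295,0.008,-0.29,0,-4.5,0]
    - [0.0,-0.321,0.011,-0.329,0,-4.5,0]
  squeeze: 30

```text
time: 1.1
tool_pos: [420.4, 198.6, 220.1]
ee_rot: [-1.571, -0.0, 1.309]
wrist_force: [0.2, -0.2, -0.0]
gripper_width: 0.001
```

Run:
```python
from h import *
s=state()
go(s,[(420,200,220),j2w((-4,-100,200)),j2w((-4,-100,60))],(-np.pi/2,0,YAW))
```

```text
t 1.1 tcp [420.4 198.6 220.1] jig [-140.8  -17.9  220.1] rot [-1.571 -0.     1.309] F [ 0.2 -0.2 -0. ] Fj [ 0.3 -0.1] w 0.0
shift [0.0012 0.0001 0.0007] rv [-0.01 -0.02  0.01] d 1
shift [-0.0821  0.0201 -0.1368] rv [-0.01 -0.02  0.01] d 161
shift [-0.0821  0.1601 -0.1368] rv [-0.01 -0.02  0.01] d 226
```

Emit:
jog_arm:
  commands:
    - [0.0,-0.03,0.005,-0.045,0,0,0]
    - [0.0,-0.055,0.01,-0.09,0,0,0]
    - [0.0,-0.082,0.02,-0.137,0,0,0]
    - [0.0,-0.082,0.02,-0.137,0,0,0]

```text
time: 1.6
tool_pos: [532.4, 81.7, 199.3]
ee_rot: [-1.571, 0.003, 1.303]
wrist_force: [0.4, 1.2, 0.6]
gripper_width: -0.0
```

Run:
```python
from h import *
from workcell import *
import cv2
s=state()
c=get_calibration('wrist');im=get_image('wrist');cv2.imwrite('pics/w1.png',im)
np.savez('w1.npz',**c)
T=c['camera_from_world'];print(-T[:3,:3].T@T[:3,3],T[2,:3])
```

```text
t 1.6 tcp [532.4  81.7 199.3] jig [  -2.4 -101.9  199.3] rot [-1.571  0.003  1.303] F [0.4 1.2 0.6] Fj [0.1 1.3] w -0.0
[451.27694342 103.98367276 342.47053911] [ 0.31457498 -0.08907645 -0.9450439 ]
```

View pics/w1.png

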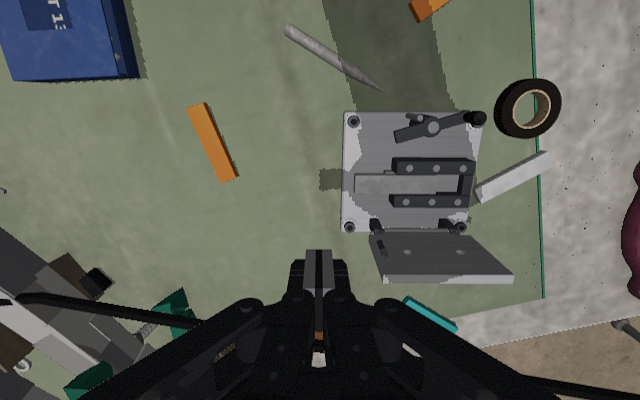

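Run:
```python
import cv2
a=cv2.imread('pics/w1.png')[95:290,330:525];cv2.imwrite('pics/w1c.png',cv2.resize(a,None,fx=3,fy=3,interpolation=cv2.INTER_CUBIC))
```

```text
(no output)
```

View pics/w1c.png

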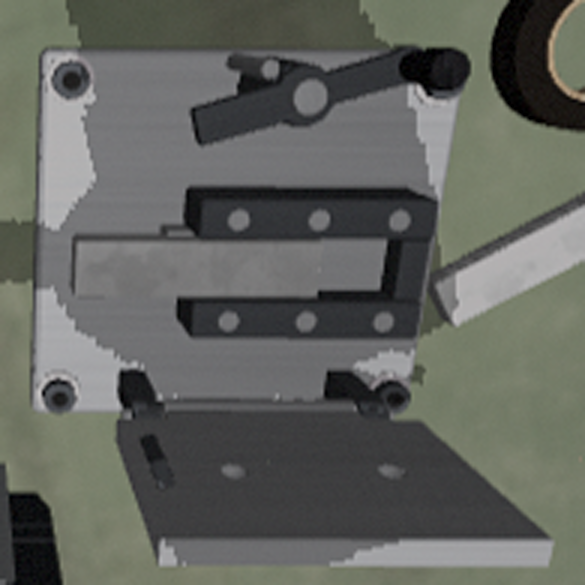

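Run:
```python
from h import *
c=dict(np.load('w1.npz'))
g=lambda x,y:(330+(x+.5)/3-.5,95+(y+.5)/3-.5)
P=[((42,48),(-72,-78),14),((33,410),(66,-78),14),((201,190),(-25,-25),39.5),((201,237),(-11,-25),39.5),((192,300),(11,-25),39.5),((192,337),(25,-25),39.5),((420,337),(25,55),39.5),((437,203),(-25,55),39.5)]
W=[onz(c,g(*p),z) for p,j,z in P];J=[j for p,j,z in P]
print(fit2d(J,W))
for w,j in zip(W,J): print(j,np.round(w2j(w),1))
print('blank end',[np.round(w2j(onz(c,g(*p),38)),1) for p in [(74,238),(74,298)]])
print('pin top',w2j(onz(c,g(452,68),79.5)))
t=cal('top');print([proj(t,w) for w in W][:3])
```

```text
(np.float64(-0.2729706986450032), array([560.90915386, 180.94516469]), array([0.76837348, 0.86159283, 2.24393545, 0.67096715, 0.64701187,
       0.69997502, 1.0392702 , 2.28602227]))
(-72, -78) [-72.6 -76.1  14. ]
(66, -78) [ 63.9 -76.9  14. ]
(-25, -25) [-27.9 -24.1  39.5]
(-11, -25) [-11.8 -22.8  39.5]
(11, -25) [ 10.7 -24.2  39.5]
(25, -25) [ 24.4 -23.2  39.5]
(25, 55) [24.9 57.1 39.5]
(-25, 55) [-22.9  55.4  39.5]
blank end [array([-11.3, -65.8,  38. ]), array([ 10.2, -65.1,  38. ])]
pin top [-69.27784195  32.72072136  79.5       ]
[array([335.80950847, 249.51378899]), array([350.41436998, 193.33797636]), array([318.82838771, 223.68353772])]
```

```bash
sed -i 's/^TH=.*/TH=-0.267; T0=np.array([561.0,180.3])/' h.py
python3 - <<'E'
from h import *
s=state()
go(s,[j2w((-5,-102,100)),j2w((-5,-102,22))],(-np.pi/2,0,YAW))
E
```

```text
t 1.65 tcp [531.3  84.1 199.5] jig [  -3.3 -100.7  199.5] rot [-1.57   0.002  1.306] F [-0.2  0.2 -0.3] Fj [-0.2  0.2] w -0.0
shift [-0.0012  0.0995  0.0016] rv [-0.05  0.12 -0.1 ] d 100
shift [-0.001   0.1775  0.0015] rv [-0.05  0.12 -0.1 ] d 178
```

Emit:
jog_arm:
  commands:
    - [0.0,0,0.05,0.002,0,0,0]
    - [0.0,0,0.1,0.002,0,0,0]
    - [0.0,0,0.14,0.002,0,0,0]
    - [0.0,0,0.165,0.002,0,0,0]
    - [0.0,0,0.177,0.002,0,0,0]
    - [0.0,0,0.177,0.002,0,0,0]

```text
time: 2.4
tool_pos: [528.6, 87.1, 23.2]
ee_rot: [-1.57, 0.0, 1.31]
wrist_force: [0.8, -0.5, 0.3]
gripper_width: 0.001
```

Run:
```python
from h import *
import cv2
from workcell import *
s=state();cv2.imwrite('pics/s1.png',cv2.resize(get_image('side')[100:280,220:420],None,fx=4,fy=3.3))
```

```text
t 2.4 tcp [528.6  87.1  23.2] jig [ -6.7 -98.5  23.2] rot [-1.57  0.    1.31] F [ 0.8 -0.5  0.3] Fj [ 0.9 -0.3] w 0.0
```

View pics/s1.png

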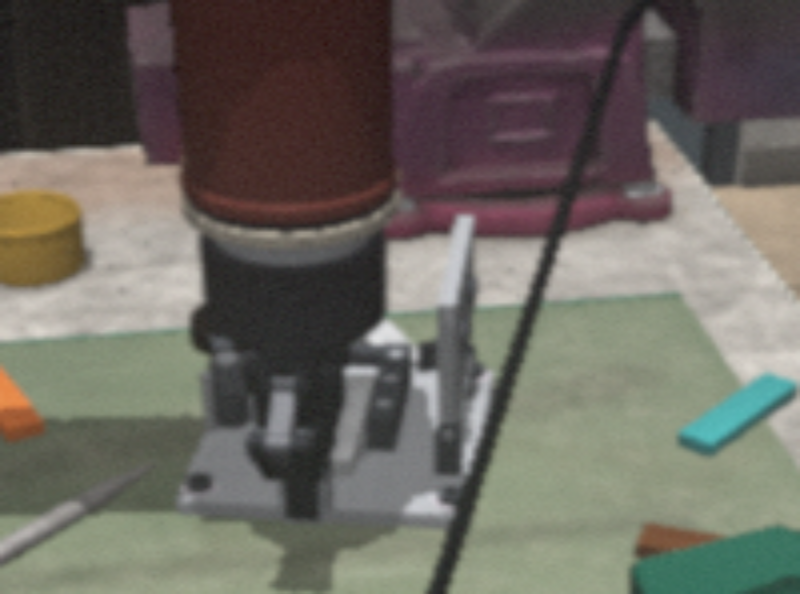

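Emit:
jog_arm:
  commands:
    - [0.0,0.008,0.001,0,0,0,0]
    - [0.0,0.014,0.001,0,0,0,0]
    - [0.0,0.018,0.001,0,0,0,0]
    - [0.0,0.022,0.001,0,0,0,0]
    - [0.0,0.026,0.001,0,0,0,0]
    - [0.0,0.03,0.001,0,0,0,0]
    - [0.0,0.034,0.001,0,0,0,0]
    - [0.0,0.037,0.001,0,0,0,0]

```text
time: 3.45
tool_pos: [538.7, 122.4, 22.3]
ee_rot: [-1.571, 0.0, 1.31]
wrist_force: [-0.4, -1.6, 1.3]
gripper_width: 0.003
```

Run:
```python
from h import *
import cv2
from workcell import *
s=state();cv2.imwrite('pics/w2.png',get_image('wrist'))
np.savez('w2.npz',**get_calibration('wrist'))
```

```text
t 3.45 tcp [538.7 122.4  22.3] jig [ -6.2 -61.7  22.3] rot [-1.571  0.     1.31 ] F [-0.4 -1.6  1.3] Fj [ 0.  -1.6] w 0.0
```

View pics/w2.png

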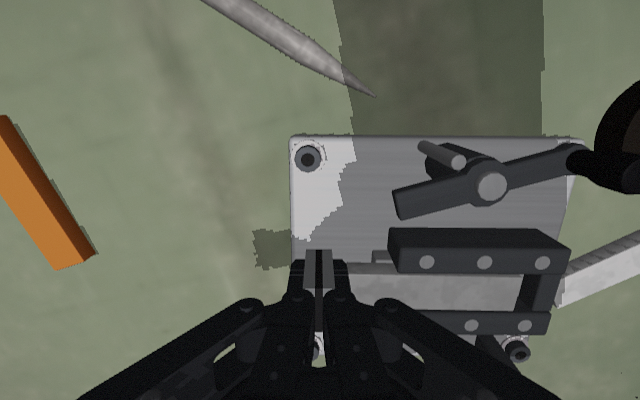

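Emit:
jog_arm:
  commands:
    - [0.0,0.002,0,0,0,0,0]
    - [0.0,0.004,0,0,0,0,0]
    - [0.0,0.006,0,0,0,0,0]
    - [0.0,0.007,0,0,0,0,0]

```text
time: 4.0
tool_pos: [540.5, 129.1, 22.3]
ee_rot: [-1.571, 0.0, 1.31]
wrist_force: [-0.7, -0.2, 1.2]
gripper_width: -0.002
```

Run:
```python
from h import *
s=state()
```

```text
t 4.0 tcp [540.5 129.1  22.3] jig [ -6.3 -54.8  22.3] rot [-1.571  0.     1.31 ] F [-0.7 -0.2  1.2] Fj [-0.6 -0.4] w -0.0
```

Emit:
jog_arm:
  commands:
    - [0.0,0.0015,0,0,0,0,0]
    - [0.0,0.003,0,0,0,0,0]
    - [0.0,0.004,0,0,0,0,0]

```text
time: 4.38
tool_pos: [541.0, 131.0, 22.2]
ee_rot: [-1.57, 0.002, 1.308]
wrist_force: [-3.6, -8.7, 6.4]
gripper_width: 0.005
```

Run:
```python
from h import *
import cv2
from workcell import *
s=state();cv2.imwrite('pics/w3.png',cv2.resize(get_image('wrist')[200:370,280:600],None,fx=2.5,fy=2.5))
```

```text
t 4.38 tcp [541.  131.   22.2] jig [ -6.3 -52.9  22.2] rot [-1.57   0.002  1.308] F [-3.6 -8.7  6.4] Fj [-1.1 -9.4] w 0.0
```

View pics/w3.png

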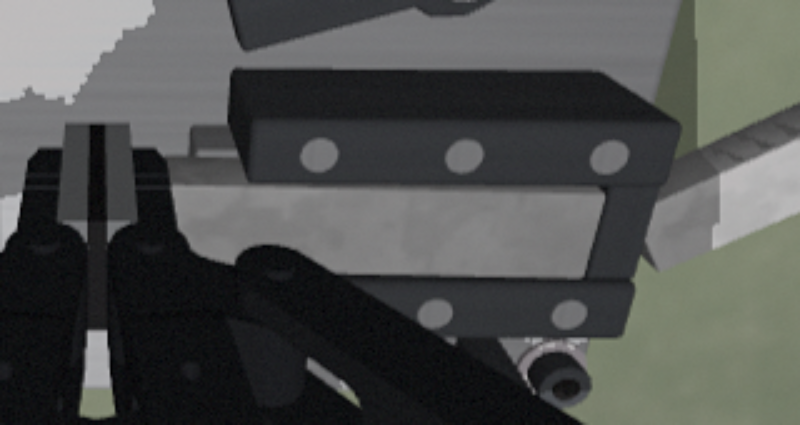

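Run:
```python
from h import *
s=state()
for p in [(724,303,170),(683,201,154),(643,99,158),(603,0,164)]: print(np.round(w2j(p)))
go(s,[j2w((-6,-85,22)),j2w((-6,-85,190)),j2w((79,2,190)),j2w((79,2,116))],(-np.pi/2,0,YAW))
```

```text
t 4.42 tcp [541.  130.9  22.2] jig [ -6.2 -52.9  22.2] rot [-1.57   0.002  1.308] F [-3.6 -7.   6.4] Fj [-1.7 -7.7] w 0.0
[125. 161. 170.]
[112.  52. 154.]
[101. -57. 158.]
[  88. -163.  164.]
shift [-0.0321  0.0003 -0.0001] rv [-0.05  0.25 -0.14] d 32
shift [-0.0325 -0.1677  0.    ] rv [-0.05  0.25 -0.14] d 171
shift [ 0.0542 -0.168  -0.0853] rv [-0.05  0.25 -0.14] d 196
shift [ 0.0543 -0.094  -0.0854] rv [-0.05  0.25 -0.14] d 138
```

Emit:
jog_arm:
  commands:
    - [0.0,-0.015,0,0,0,0,0]
    - [0.0,-0.035,0,0,0,0,0]
    - [0.0,-0.035,-0.05,0,0,0,0]
    - [0.0,-0.035,-0.1,0,0,0,0]
    - [0.0,-0.035,-0.16,0,0,0,0]
    - [0.0,-0.01,-0.168,-0.02,0,0,0]
    - [0.0,0.02,-0.168,-0.05,0,0,0]
    - [0.0,0.052,-0.168,-0.085,0,0,0]

```text
time: 5.42
tool_pos: [637.9, 160.7, 190.9]
ee_rot: [-1.571, -0.001, 1.309]
wrist_force: [-0.0, -0.6, 1.0]
gripper_width: 0.001
```

Run:
```python
from h import *
import cv2
from workcell import *
s=state();cv2.imwrite('pics/s2.png',cv2.resize(get_image('side')[60:280,220:460],None,fx=3.3,fy=2.7))
c=get_calibration('wrist');cv2.imwrite('pics/w4.png',get_image('wrist'));np.savez('w4.npz',**c)
cv2.imwrite('pics/t4.png',cv2.resize(get_image('top')[130:280,230:400],None,fx=4,fy=4))
```

```text
t 5.42 tcp [637.9 160.7 190.9] jig [ 79.4   1.4 190.9] rot [-1.571e+00 -1.000e-03  1.309e+00] F [-0.  -0.6  1. ] Fj [ 0.1 -0.6] w 0.0
```

View pics/s2.png

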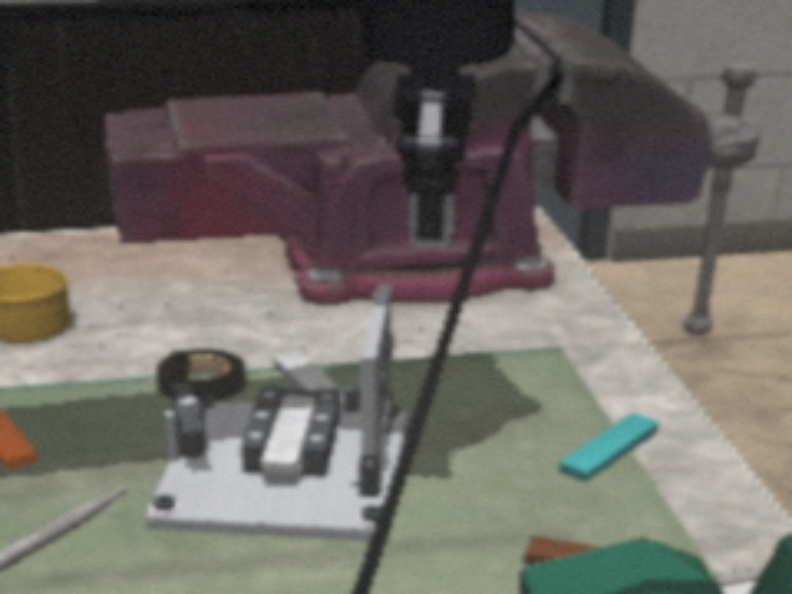

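View pics/w4.png

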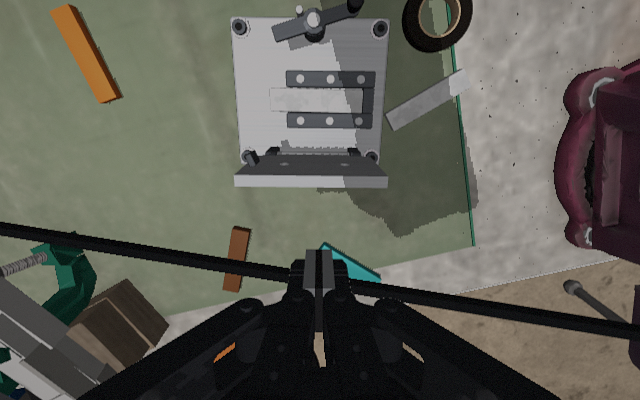

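View pics/t4.png

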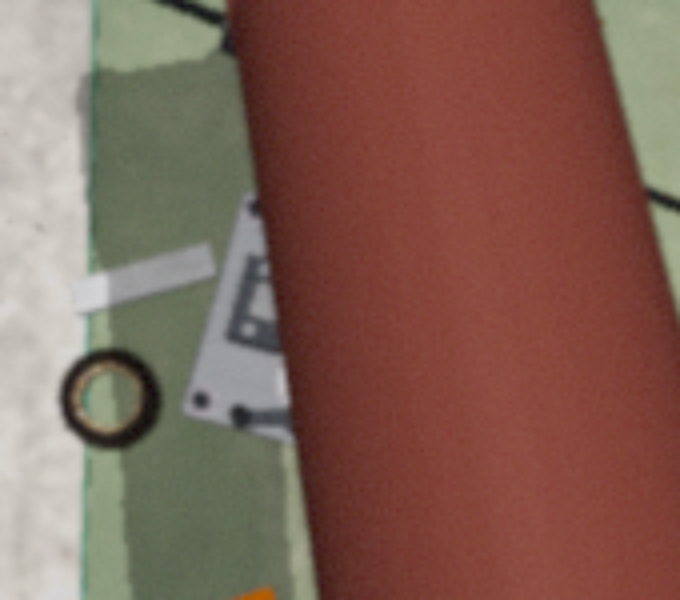

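Run:
```python
from h import *
c=dict(np.load('w4.npz'));s=cal('side');t=cal('top')
print([np.round(w2j(onz(c,p,132)),1) for p in [(235,182),(388,182)]])
S=[(383,95),(375,130),(366,165),(352,205),(338,245),(325,290),(313,330)]
L=[(200,95),(250,121),(300,142),(350,160),(400,178),(450,196),(490,212)]
for p in [(100,240),(200,256),(280,271),(360,284),(450,298)]:
    for cc,P,ax in ((s,S,1),(t,L,0)):
        b=min((abs(q[1-ax]-np.interp(q[ax],[a[ax] for a in P],[a[1-ax] for a in P])),z) for z in range(60,300,1) for q in [proj(cc,onz(c,p,z))])
        print(p,'st'[ax==0],b,np.round(w2j(onz(c,p,b[1]))))
```

```text
[array([ 52.7, -51.4, 132. ]), array([ 51.9,  52.6, 132. ])]
(100, 240) s (np.float64(0.023233149582097212), 151) [  87. -138.  151.]
(100, 240) t (np.float64(0.003354841419678678), 127) [  99. -157.  127.]
(200, 256) s (np.float64(0.14690142470442424), 154) [ 97. -72. 154.]
(200, 256) t (np.float64(0.0591060293091914), 146) [102. -76. 146.]
(280, 271) s (np.float64(0.11426264381321971), 159) [105. -19. 159.]
(280, 271) t (np.float64(0.08410013619914025), 164) [102. -19. 164.]
(360, 284) s (np.float64(0.17048276242411475), 163) [112.  33. 163.]
(360, 284) t (np.float64(0.007227486404360661), 175) [104.  31. 175.]
(450, 298) s (np.float64(0.016775149499096642), 169) [118.  90. 169.]
(450, 298) t (np.float64(0.032833899791711474), 181) [109.  83. 181.]
```

Emit:
jog_arm:
  commands:
    - [0.0,0.001,0.03,0.003,0,0,0]
    - [0.0,0.001,0.05,0.003,0,0,0]
    - [0.0,0.001,0.065,0.003,0,0,0]
    - [0.0,0.001,0.071,0.003,0,0,0]
    - [0.0,0.001,0.071,0.003,0,0,0]

```text
time: 6.2
tool_pos: [634.4, 162.7, 119.4]
ee_rot: [-1.571, 0.0, 1.309]
wrist_force: [-0.4, -0.7, -0.4]
gripper_width: 0.004
```

Run:
```python
from h import *
import cv2
from workcell import *
s=state();cv2.imwrite('pics/s3.png',cv2.resize(get_image('side')[60:280,220:460],None,fx=3.3,fy=2.7))
```

```text
t 6.2 tcp [634.4 162.7 119.4] jig [ 75.5   2.4 119.4] rot [-1.571  0.     1.309] F [-0.4 -0.7 -0.4] Fj [-0.2 -0.8] w 0.0
```

View pics/s3.png

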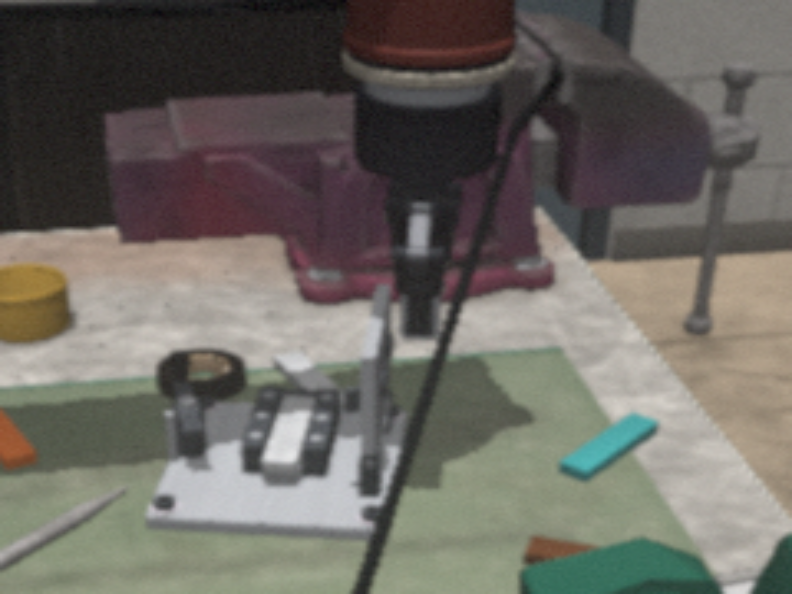

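Emit:
jog_arm:
  commands:
    - [0.0,0,0,0.006,0,0,0]
    - [0.0,0,0,0.011,0,0,0]
    - [0.0,0,0.0005,0.017,0,0,0]
    - [0.0,0,0.001,0.023,0,0,0]
    - [0.0,0,0.0025,0.029,0,0,0]
    - [0.0,0,0.0045,0.035,0,0,0]
    - [0.0,0,0.0065,0.041,0,0,0]
    - [0.0,0,0.0085,0.0465,0,0,0]

```text
time: 7.25
tool_pos: [588.9, 175.0, 110.4]
ee_rot: [-1.571, 0.0, 1.31]
wrist_force: [1.7, 0.9, -0.4]
gripper_width: -0.003
```

Run:
```python
from h import *
import cv2
from workcell import *
s=state();cv2.imwrite('pics/s4.png',cv2.resize(get_image('side')[60:280,220:460],None,fx=3.3,fy=2.7))
```

```text
t 7.25 tcp [588.9 175.  110.4] jig [ 28.4   2.2 110.4] rot [-1.571  0.     1.31 ] F [ 1.7  0.9 -0.4] Fj [1.4 1.3] w -0.0
```

View pics/s4.png

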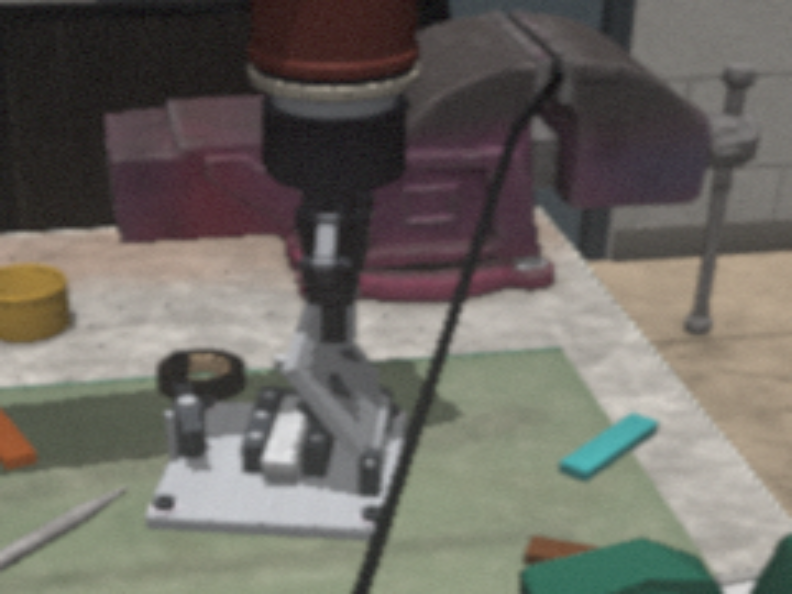

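Emit:
jog_arm:
  commands:
    - [0.0,0,0.005,0.0085,0,0,0]
    - [0.0,0,0.0105,0.0155,0,0,0]
    - [0.0,0,0.018,0.023,0,0,0]
    - [0.0,0,0.0255,0.0285,0,0,0]
    - [0.0,0,0.03,0.031,0,0,0]
    - [0.0,0,0.0345,0.0335,0,0,0]
    - [0.0,0,0.039,0.0355,0,0,0]
    - [0.0,0,0.043,0.037,0,0,0]

```text
time: 8.3
tool_pos: [553.6, 184.3, 67.5]
ee_rot: [-1.571, 0.0, 1.309]
wrist_force: [-1.2, 0.2, 2.6]
gripper_width: -0.001
```

Run:
```python
from h import *
import cv2
from workcell import *
s=state();cv2.imwrite('pics/s5.png',cv2.resize(get_image('side')[60:280,220:460],None,fx=3.3,fy=2.7))
```

```text
t 8.3 tcp [553.6 184.3  67.5] jig [-8.2  1.9 67.5] rot [-1.571  0.     1.309] F [-1.2  0.2  2.6] Fj [-1.3 -0.1] w -0.0
```

View pics/s5.png

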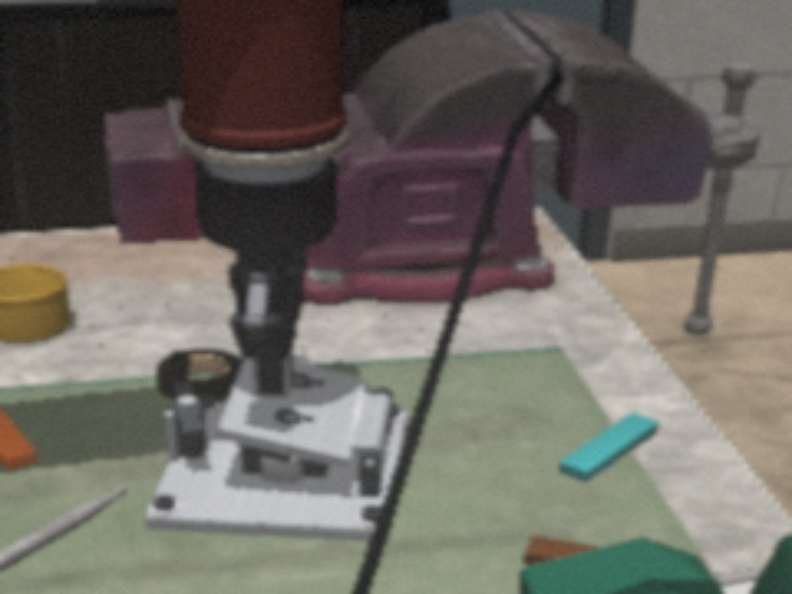

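Emit:
jog_arm:
  commands:
    - [0.0,0,0.004,0.001,0,0,0]
    - [0.0,0,0.008,0.002,0,0,0]
    - [0.0,0,0.011,0.003,0,0,0]
    - [0.0,0,0.014,0.0035,0,0,0]
    - [0.0,0,0.0165,0.0035,0,0,0]

```text
time: 8.98
tool_pos: [550.4, 185.2, 51.2]
ee_rot: [-1.571, 0.0, 1.309]
wrist_force: [0.6, -0.8, 1.9]
gripper_width: 0.001
```

Emit:
jog_arm:
  commands:
    - [0.0,0,0.0015,0,0,0,0]
    - [0.0,0,0.003,0,0,0,0]
    - [0.0,0,0.0045,0,0,0,0]
    - [0.0,0,0.0045,0,0,0,0]

```text
time: 9.48
tool_pos: [550.2, 185.3, 48.0]
ee_rot: [-1.57, -0.001, 1.309]
wrist_force: [-6.4, -1.3, 15.1]
gripper_width: 0.002
```

Emit:
jog_arm:
  commands:
    - [0.0,0,0.001,0,0,0,0]
    - [0.0,0,0.001,0,0,0,0]

```text
time: 9.72
tool_pos: [550.3, 185.4, 47.7]
ee_rot: [-1.57, -0.001, 1.309]
wrist_force: [-10.3, -2.5, 24.7]
gripper_width: -0.0
```

Run:
```python
from h import *
import cv2
from workcell import *
s=state();cv2.imwrite('pics/s6.png',cv2.resize(get_image('side')[160:280,250:380],None,fx=6,fy=5))
c=get_calibration('wrist');cv2.imwrite('pics/w6.png',get_image('wrist'));np.savez('w6.npz',**c)
```

```text
t 9.72 tcp [550.3 185.4  47.7] jig [-11.7   2.   47.7] rot [-1.570e+00 -1.000e-03  1.309e+00] F [-10.3  -2.5  24.7] Fj [-9.2 -5.1] w -0.0
```

View pics/s6.png

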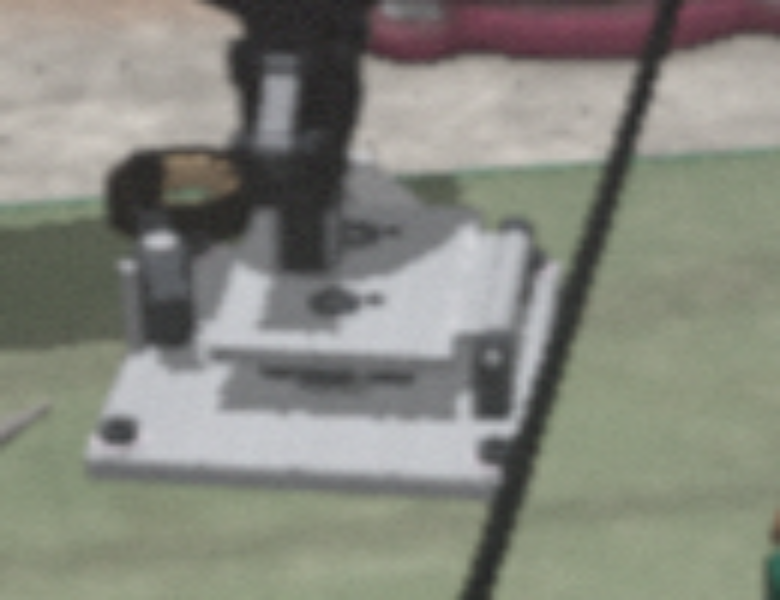

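View pics/w6.png

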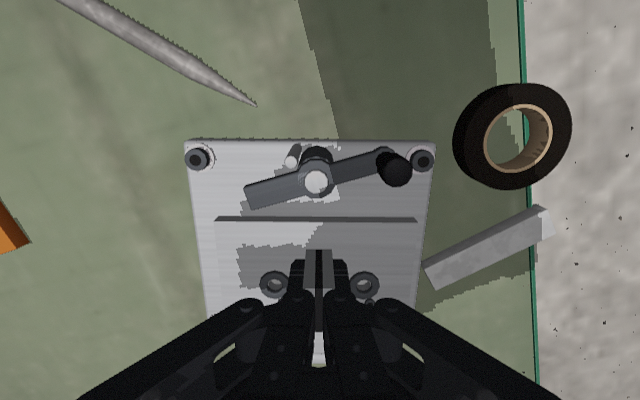

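```bash
python3 - <<'E'
from h import *
c=dict(np.load('w6.npz'))
o,_=ray(c,(320,200));print('cam',w2j(o))
print('edge',[np.round(w2j(onz(c,p,48)),1) for p in [(217,218),(417,218)]])
print('pin top',w2j(onz(c,(397,172),79.5)),'hub',[w2j(onz(c,(317,182),z)) for z in (55,65)])
print('post',[np.round(w2j(onz(c,(290,163),z)),1) for z in (30,45,55,65,80)])
print('tail/jaw ends z55',[w2j(onz(c,p,55)) for p in [(247,197)]])
s=state();print(s['joint_pos'])
Y=YAW-np.radians(40)
go(s,[j2w((-11.7,2,110)),j2w((-48,55,110)),j2w((-48,55,64))],(-np.pi/2,0,Y))
E
python3 -c "
import cv2
a=cv2.imread('pics/w6.png')[125:230,180:445];cv2.imwrite('pics/w6c.png',cv2.resize(a,None,fx=3,fy=3,interpolation=2))"
```

```text
cam [-95.66352792   1.11577089 191.04223761]
edge [array([-37.6, -49.7,  48. ]), array([-38. ,  51.5,  48. ])]
pin top [-69.20971659  30.85485916  79.5       ] hub [array([-58.52795029,   0.82184299,  55.        ]), array([-61.2576597 ,   0.84344863,  65.        ])]
post [array([-62.2, -13.7,  30. ]), array([-65.3, -12.3,  45. ]), array([-67.4, -11.4,  55. ]), array([-69.5, -10.5,  65. ]), array([-72.6,  -9.1,  80. ])]
tail/jaw ends z55 [array([-51.11183536, -32.04152732,  55.        ])]
t 9.82 tcp [550.2 185.3  47.7] jig [-11.7   2.   47.7] rot [-1.570e+00 -1.000e-03  1.309e+00] F [-9.8 -2.4 25.7] Fj [-8.8 -4.9] w 0.0
[-0.8123029   0.38981749  0.49779853  1.85347338 -0.2259111   0.9541009
  1.09496747]
shift [ 0.     -0.0623  0.0001] rv [-7.000e-02  4.032e+01  3.000e-02] d 62
shift [ 0.0532 -0.0622  0.0361] rv [-7.000e-02  4.032e+01  3.000e-02] d 89
shift [ 0.0532 -0.0162  0.036 ] rv [-7.000e-02  4.032e+01  3.000e-02] d 66
```

View pics/w6c.png

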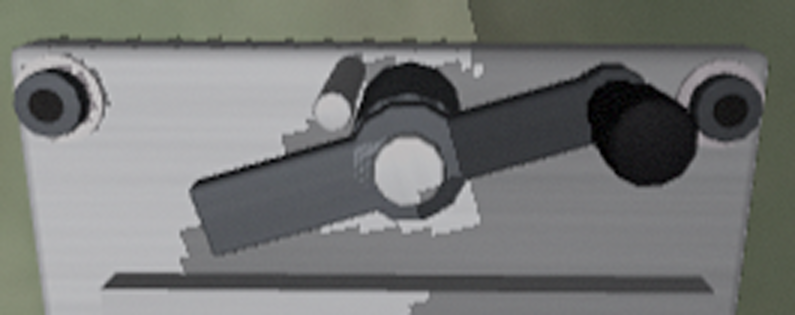

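Emit:
jog_arm:
  commands:
    - [0.0,0,-0.03,0,0,0,0]
    - [0.0,0,-0.064,0,0,0,0]
    - [0.0,0.01,-0.064,0.008,0,8,0]
    - [0.0,0.02,-0.064,0.016,0,16,0]
    - [0.0,0.03,-0.064,0.024,0,24,0]
    - [0.0,0.042,-0.064,0.03,0,32,0]
    - [0.0,0.053,-0.064,0.036,0,40,0]
    - [0.0,0.053,-0.064,0.036,0,40,0]

```text
time: 10.82
tool_pos: [528.6, 246.8, 109.4]
ee_rot: [-1.571, 0.001, 0.614]
wrist_force: [0.5, 0.1, 0.4]
gripper_width: -0.002
```

Run:
```python
from h import *
import cv2
from workcell import *
s=state()
Y=YAW-np.radians(40)
go(s,[j2w((-48,55,64))],(-np.pi/2,0,Y))
c=get_calibration('wrist');cv2.imwrite('pics/w7.png',get_image('wrist'));np.savez('w7.npz',**c)
```

```text
t 10.82 tcp [528.6 246.8 109.4] jig [-48.8  55.6 109.4] rot [-1.571e+00  1.000e-03  6.140e-01] F [0.5 0.1 0.4] Fj [0.5 0.2] w -0.0
shift [ 0.0001  0.0454 -0.001 ] rv [-0.01  0.49 -0.04] d 45
```

View pics/w7.png

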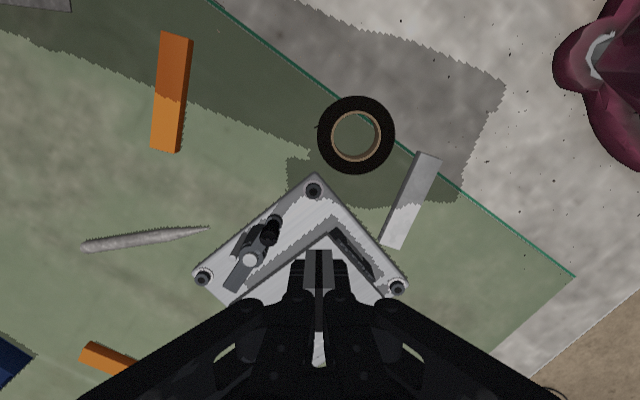

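Emit:
jog_arm:
  commands:
    - [0.0,0,0.015,0,0,0,0]
    - [0.0,0,0.03,0,0,0,0]
    - [0.0,0,0.041,0,0,0,0]
    - [0.0,0,0.0455,0,0,0,0]
    - [0.0,0,0.0455,0,0,0,0]

```text
time: 11.5
tool_pos: [529.2, 245.5, 64.0]
ee_rot: [-1.571, 0.001, 0.611]
wrist_force: [0.1, -0.7, 1.1]
gripper_width: -0.003
```

Run:
```python
from h import *
s=state()
Y=YAW-np.radians(40)
off=19*np.array([.643,.766])
P=[]
for q in (1.28,1.15,1.0,.85,.7,.55,.4,.25,.1,0,-.06):
    p=np.array([-60-32*np.cos(q),32*np.sin(q)])+off;P.append(j2w((*p,64)))
go(s,P,(-np.pi/2,0,Y))
```

```text
t 11.5 tcp [529.2 245.5  64. ] jig [-47.9  54.5  64. ] rot [-1.571e+00  1.000e-03  6.110e-01] F [ 0.1 -0.7  1.1] Fj [ 0.3 -0.7] w -0.0
shift [-0.013 -0.     0.001] rv [ 0.01  0.32 -0.04] d 13
shift [-0.0166 -0.      0.0031] rv [ 0.01  0.32 -0.04] d 17
shift [-0.021  -0.      0.0049] rv [ 0.01  0.32 -0.04] d 22
shift [-0.0257 -0.      0.006 ] rv [ 0.01  0.32 -0.04] d 26
shift [-0.0305 -0.      0.0064] rv [ 0.01  0.32 -0.04] d 31
shift [-0.0352 -0.      0.0061] rv [ 0.01  0.32 -0.04] d 36
shift [-0.0399 -0.      0.005 ] rv [ 0.01  0.32 -0.04] d 40
shift [-0.0444 -0.      0.0033] rv [ 0.01  0.32 -0.04] d 45
shift [-0.0486 -0.      0.0009] rv [ 0.01  0.32 -0.04] d 49
shift [-0.0511 -0.     -0.001 ] rv [ 0.01  0.32 -0.04] d 51
shift [-0.0526  0.     -0.0022] rv [ 0.01  0.32 -0.04] d 53
```

Emit:
jog_arm:
  commands:
    - [0.0,-0.008,0,0,0,0,0]
    - [0.0,-0.013,0,0.001,0,0,0]
    - [0.0,-0.017,0,0.003,0,0,0]
    - [0.0,-0.021,0,0.005,0,0,0]
    - [0.0,-0.0255,0,0.006,0,0,0]
    - [0.0,-0.0305,0,0.0065,0,0,0]
    - [0.0,-0.035,0,0.006,0,0,0]
    - [0.0,-0.04,0,0.005,0,0,0]

```text
time: 12.5
tool_pos: [493.4, 226.4, 64.3]
ee_rot: [-1.571, 0.0, 0.611]
wrist_force: [0.7, 1.4, -0.5]
gripper_width: -0.0
```

Run:
```python
from h import *
import cv2
from workcell import *
s=state()
c=get_calibration('wrist');cv2.imwrite('pics/w8.png',get_image('wrist'))
```

```text
t 12.5 tcp [493.4 226.4  64.3] jig [-77.4  26.7  64.3] rot [-1.571  0.     0.611] F [ 0.7  1.4 -0.5] Fj [0.3 1.5] w -0.0
```

View pics/w8.png

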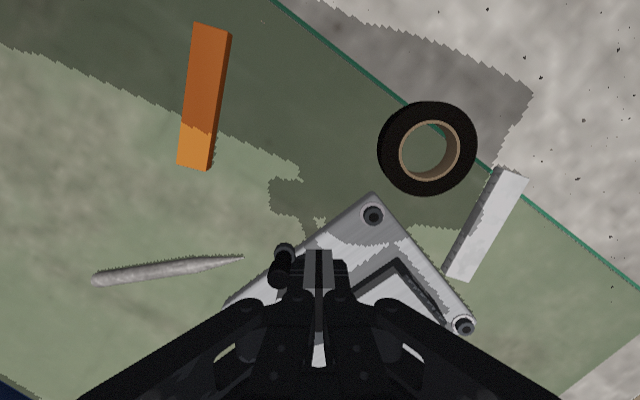

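Emit:
jog_arm:
  commands:
    - [0.0,-0.0045,0,-0.0015,0,0,0]
    - [0.0,-0.0085,0,-0.004,0,0,0]
    - [0.0,-0.011,0,-0.006,0,0,0]
    - [0.0,-0.0125,0,-0.007,0,0,0]
    - [0.0,-0.0125,0,-0.007,0,0,0]

```text
time: 13.18
tool_pos: [488.2, 215.6, 64.8]
ee_rot: [-1.57, -0.003, 0.612]
wrist_force: [3.6, 6.7, -2.7]
gripper_width: -0.003
```

Run:
```python
from h import *
s=state()
```

```text
t 13.18 tcp [488.2 215.6  64.8] jig [-79.5  14.8  64.8] rot [-1.57  -0.003  0.612] F [ 3.6  6.7 -2.7] Fj [1.7 7.5] w -0.0
```

Emit:
jog_arm:
  commands:
    - [0.0,-0.001,0,-0.0005,0,0,0]
    - [0.0,-0.0015,0,-0.001,0,0,0]
    - [0.0,-0.0015,0,-0.001,0,0,0]

```text
time: 13.55
tool_pos: [488.1, 215.1, 65.0]
ee_rot: [-1.57, -0.005, 0.613]
wrist_force: [5.5, 9.8, -4.3]
gripper_width: 0.0
```

Run:
```python
from h import *
s=state()
```

```text
t 13.55 tcp [488.1 215.1  65. ] jig [-79.5  14.4  65. ] rot [-1.57  -0.005  0.613] F [ 5.5  9.8 -4.3] Fj [ 2.7 10.9] w 0.0
```

Hard stop reached. Back off along the tool's +x (away from the pin), then up, and look.

Emit:
jog_arm:
  commands:
    - [0.0,0.01,0,0,0,0,0]
    - [0.0,0.025,0,0,0,0,0]
    - [0.0,0.03,-0.04,0,0,0,0]
    - [0.0,0.03,-0.1,0,0,0,0]
    - [0.0,0.0,-0.14,0.05,0,0,0]
    - [0.0,-0.03,-0.15,0.1,0,0,0]
    - [0.0,-0.06,-0.15,0.14,0,0,0]
    - [0.0,-0.06,-0.15,0.14,0,0,0]

```text
time: 14.55
tool_pos: [354.4, 294.5, 214.7]
ee_rot: [-1.57, 0.0, 0.617]
wrist_force: [0.2, 0.4, 0.2]
gripper_width: 0.002
```

Run:
```python
from h import *
import cv2
from workcell import *
s=state()
c=get_calibration('wrist');cv2.imwrite('pics/w9.png',get_image('wrist'));np.savez('w9.npz',**c)
cv2.imwrite('pics/t9.png',get_image('top'));cv2.imwrite('pics/s9.png',get_image('side'))
a=cv2.imread('pics/t9.png')[150:265,230:380];cv2.imwrite('pics/t9c.png',cv2.resize(a,None,fx=5,fy=5,interpolation=2))
a=cv2.imread('pics/s9.png')[155:265,250:370];cv2.imwrite('pics/s9c.png',cv2.resize(a,None,fx=5,fy=5,interpolation=2))
```

```text
t 14.55 tcp [354.4 294.5 214.7] jig [-229.4   55.6  214.7] rot [-1.57   0.     0.617] F [0.2 0.4 0.2] Fj [0.  0.4] w 0.0
```

View pics/t9c.png

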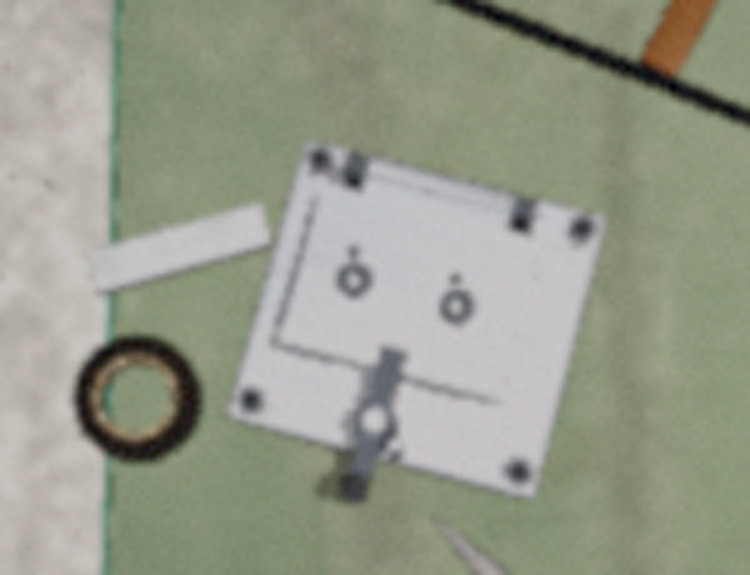

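View pics/s9c.png

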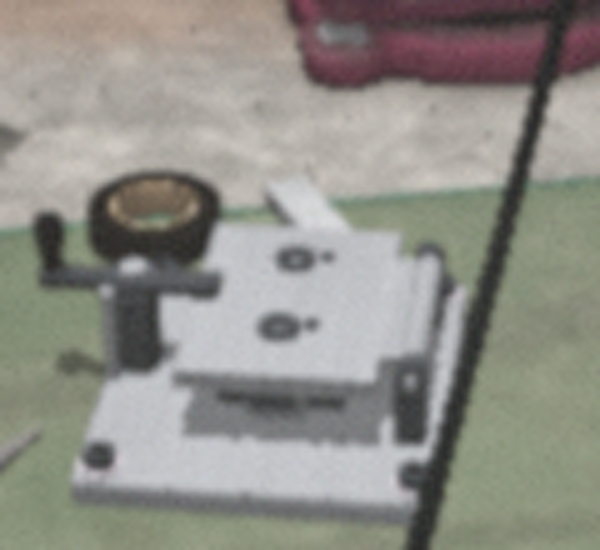

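View pics/w9.png

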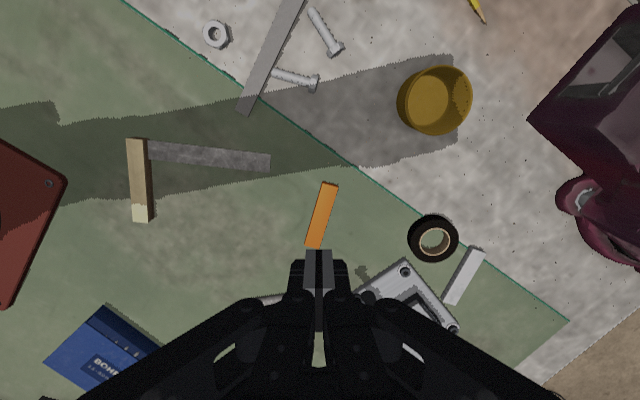

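Run:
```python
from h import *
import cv2
t=cal('top')
f=lambda x,y:(230+(x+.5)/5-.5,150+(y+.5)/5-.5)
print('pin',w2j(onz(t,f(354,484),79.5)),'hub',w2j(onz(t,f(375,421),57)),'jaw end',w2j(onz(t,f(393,352),55)))
print('leaf edge',[w2j(onz(t,f(*p),48)) for p in [(273,343),(495,402)]])
d=cv2.absdiff(cv2.imread('pics/top0.png'),cv2.imread('pics/t9.png')).max(2)
n,l,st,ce=cv2.connectedComponentsWithStats((d>60).astype('uint8'));print([list(map(int,x)) for x in st[1:] if x[4]>15])
```

```text
pin [-90.64260383  -0.75704408  79.5       ] hub [-59.79504241  -0.95240811  57.        ] jaw end [-27.65248703  -0.45234557  55.        ]
leaf edge [array([-36.73561199,  53.32394023,  48.        ]), array([-36.76538389, -50.11567649,  48.        ])]
[[295, 172, 33, 10, 69], [294, 176, 47, 22, 368], [329, 181, 12, 4, 21], [287, 194, 40, 30, 424], [320, 201, 5, 7, 22], [298, 203, 6, 6, 18], [318, 209, 6, 6, 19], [303, 221, 8, 9, 46], [285, 231, 14, 7, 67], [309, 231, 11, 6, 54], [298, 245, 5, 5, 19], [111, 256, 210, 144, 14335], [157, 357, 11, 8, 27], [0, 377, 56, 23, 666], [122, 377, 9, 9, 34], [73, 396, 9, 4, 23]]
```

```bash
python3 -c "
from workcell import *
print(close_job())"
```

```text
the job is handed in; nothing more can be done
None
```

The jig is ready for the drill press, and I handed the job in at about 14.7 s of the 56 s allowed. I did the steps in the order asked, pushing with the shut fingertips only:

- **Blank:** I pushed it along the channel until it stopped hard against the end stop. The force rose to 9 N, and the fingertip face was at the blank's home end position (y about −40 mm). The wrist picture showed no gap at the stop.
- **Leaf:** I pushed it over from behind and then down until it lay flat. The fingertip height at the leaf's top read 47.7 to 48.0 mm, against 48 mm expected, and I pressed with up to 25 N. In the last top picture its free edge is at x = −36.7 mm, against −36 mm expected.
- **Latch:** I pushed the pin round until it met the stop at 11 N. The last top picture puts the pin in line with the axis to within 0.2 mm in y, so the latch angle is about 0. The jaw reaches about 9 mm over the leaf.

The picture comparison shows the spare blank, punch and tape where they were; all changes were in the jig, the arm or its shadow. When I handed in, the arm was clear of everything and the wrist force was about 0.

- **Disagreements:** The two jig measurements differed by about 1.5 mm and 0.01 rad, so I used values between them. My height estimates for the overhead cable varied by up to about 24 mm between views, least beside the jig, so I kept well clear of it.
- **Failed checks:** none.

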